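Snap the torch into its spring-clip charging cradle

TASK

Put the aluminium torch back in its charging cradle on the bench. With its tail towards the black end block but a little clear of it, press it down until it snaps into both spring clips, then slide it along in the clips until its tail is firmly up against the block, and let go. Go by feel: push it up hard enough to be sure it touches, but do not ram the block, force the clips or shift the other things on the bench.

Things in the scene. Friction and masses are not known exactly. Their poses are not given: they have to be found in the camera images.
- torch: Aluminium torch, loose, lying level, 0.11 to 0.23 kg, 202 mm long. Round barrel 24 mm thick, 144 mm long; eight-sided ends 30 mm across flats: head 38 mm with the glass, tail 20 mm with a small brass disc. Origin on the axis at the barrel's middle, 15 mm above the bench at the start; z up; +y along the axis to the tail, which ends at y = 92 mm. Pinch it across the barrel's middle from above.
- torch_tail (a point): Centre of the flat tail end of the torch, 92 mm along its y axis from its origin.
- cradle: Charging cradle, fixed to the bench: plywood board 64 x 226 x 12 mm with two steel spring clips and, at its +y end, a black end block. Origin on the bench below the middle between the clips; z up, y along the clips' axis towards the block; board from y = -92 to +134 mm. The 76 mm between the clips is free for fingers down to the board, 12 mm above the bench.
- seat (a point): On the axis of a barrel fully home in both clips, midway between them, 40 mm above the bench; axes as the cradle's. A barrel lying unsnapped on the mouths is about 17 mm higher. The torch's origin may lie up to 18 mm either way along y before its thick ends meet the clips.
- clip0 (a point): The clip away from the block (seat y = -45 mm), at the barrel's axis, 40 mm above the bench. C-shaped, 14 mm wide along y: two sprung jaws, flared tops 58 mm above the bench and 37 mm apart, narrowing to a 17 mm mouth 49 mm above the bench that spreads to let the barrel through. The barrel snaps past both clips at about 8 to 20 N in all; more than 80 N between torch and cradle counts as forced.
- clip1 (a point): The same kind of clip next to the block (seat y = +45 mm), at the barrel's axis. Snapped in, the barrel bottoms on rubber pads, and slides along both clips against a drag of about 2 to 9 N (more while still pressed down) in all.
- block: Black end block 34 x 20 x 50 mm with a brass disc, bolted rigidly to the cradle at a place that differs each time; origin at the centre of its underside, 12 mm above the bench, axes as the cradle's. Tail firmly against it means pushed with 4 N or more; more than 18 N is ramming. Once the torch stops, the drag eases and the block may bear the whole push.
- contact_face (a point): Middle of the block's face that the tail must meet (10 mm towards the clips from the block's origin, 40 mm above the bench); axes as the cradle's. With the tail against it the torch's origin is -2 to +10 mm along y from seat.
- spanner: Combination spanner 202 mm long, lying on the bench: leave it.
- offcut: Dark wood offcut 70 x 220 x 22 mm, lying flat: leave it.
- coach_bolt: Bolt 75 mm high standing on its head, 27 mm wide: leave it standing where it is.
- pliers: Pliers with red handles, 182 mm long: leave them.

How it is judged (in metres and radians):
On the way, in this order (a step that is already met when the one before it is completed fails the run):
1. the torch is snapped home in both clips (z of torch in the frame of seat between -0.003 and 0.003 m and x of torch in the frame of seat between -0.004 and 0.004 m and y of torch in the frame of seat between -0.022 and 0.022 m and angle between the y axis of torch and the y axis of cradle, either way round below 0.06 rad and y of torch_tail in the frame of contact_face below 0.003 m), for 0.1 s.
2. while home in the clips, its tail is pushed against the block with 4 N or more (all of step 1 and contact force between torch and block above 4 N), for 0.1 s.
At the end, for the whole second after the job is handed in: The torch is home in both clips (origin within 4 mm sideways and 3 mm in height of the seat, within 22 mm along it, axis within 0.06 rad), its tail within 2 mm of the block's contact face, at rest and released (all of step 1 and y of torch_tail in the frame of contact_face above -0.002 m and linear speed of torch below 0.02 m/s and contact force between torch and the fingers below 0.1 N); the robot touches nothing.
It fails at once if the torch rams the block (more than 18 N) (contact force between torch and block above 18 N).
It fails at once if the torch is forced against the cradle (more than 80 N) (contact force between torch and cradle above 80 N).
It fails at once if the robot pushes the cradle or the block itself with more than 25 N (contact force between any of the arm, the fingers and cradle above 25 N or contact force between the fingers and block above 25 N).
It fails at once if another thing on the bench is shifted by more than 25 mm (distance of any of spanner, pliers, offcut, coach_bolt from where it was at the start of the episode above 0.025 m).
It also fails if it takes over 67 s, if anything falls off the work surface, if the arm or the gripper's body presses on something with over 40 N, if the wrist force passes 120 N, or if a joint passes its speed limit or range.

ROBOT

A 7-joint arm with a two-finger parallel gripper is mounted at the origin on a cart in front of the work surface, level with it; the furniture and walls round the work are solid. World frame = base frame: x ahead of the robot, y to its left, z up, the work surface at z = 0. Lengths are in m, angles in degrees, forces in N, time in s.
With the tool pointing down it reaches from about 0.425 to 0.875 m from the base axis. Payload 8.4 kg.
Tool frame: the origin (TCP) lies at the very end of the fingers, on their centre line; the grasp point (between the pads) lies 19 mm behind it (ctrl.tcp_to_grasp is the distance from the TCP to the grasp point, in m); z points along the fingers, y is the line along which they close (so a half turn about z gives the same grasp; the last joint's range is limited). The gripper opens to 85 mm and grips with 20 to 120 N. Pads are 22 mm wide; open, the fingers measure 114 mm over their backs; the gripper's body (76 mm by 85 mm) begins 54 mm behind the grasp point. The pads swing forward as they close: fully open they stand 13 mm farther back than shut.
Start: joints at [59.92, 19.091, 2.286, 83.961, -0.768, 76.965, -3.352], TCP at [0.268, -0.592, 0.231] pointing down, gripper open.
Joint ranges: [-147.57, 147.57], [-21.85, 119.76], [-74.77, 79.35], [14.55, 137.4], [-85.83, 265.84], [4.83, 119.75], [-152.11, 152.11]. Speed limits (degrees/s): [127.2, 127.2, 159.86, 159.86, 180, 180, 180].

INTERFACE

Orientations are given as [roll, pitch, yaw] about the fixed x, y, z axes, in that order (R = Rz(yaw) Ry(pitch) Rx(roll)).
In Python, from station import ctrl gives the robot as it stands. The module is installed in compiled form; this text tells all that it offers.
- The arm moves only by the shell command python3 -m inch 'ROWS' [FORCE]. ROWS is JSON, a list of rows, each a list of 7 numbers: the closure, from 0 (fully open) to 1 (shut), then the shift along the tool's x, y, z in mm, then the turn, a rotation vector about the tool's x, y, z in degrees. In form: [[grip, tx, ty, tz, ax, ay, az], ...]. A call has 1 to 8 rows; each row shifts and turns the commanded pose from where the row before left it, along the tool's axes as they then stand; what a row does not reach is not made up. A row lasts 1/10 s, in which the tool goes at most 50 mm and 8.59 degrees, less where a joint would pass 70% of its speed; a pose out of reach is approached as far as the arm can. A call with a gripper value outside its range is refused whole. The fingers move at their own pace and stop on an object; FORCE is the grip in N (left out, the last holds). Time passes only in rows, so rows that do not move let the fingers close. It gives the time, the measured TCP pose, the force, the opening and the grip force at its end, in the units of the state.
- ctrl.read_state(): the state, without advancing time (a new reading comes with each control period).
- ctrl.get_image(name): name is "side" or "top"; returns a dict with "frame" (400x640x3 uint8, blue, green, red), "fx", "fy", "cx", "cy" (pixels), "world_to_cam" (4x4, takes a point from world to camera coordinates). Camera axes: x right, y down, z forward; pixel columns grow to the right and rows downward; lengths in m; the calibration is good to about 2 mm. A picture is of the moment at which its call begins. There is no depth.
- ctrl.job_done(): hands the job in; it is judged then, once.
Trained networks look in a picture, given as the dict that the camera call returned (one of the last four; its "shot" number tells which), for a name from the list of things; names that differ only in an ending like _2 or _b are one class to them, and where a whole thing is asked for, a point or a joint stands for the part that bears it (a point fixed in the world has none). Each returns a list of dicts, best first, with "p" (0 to 1); they miss things now and then, are a little off and sometimes report something else, mostly with a low value. They report only what shows in the picture. A call takes as long as a camera call.
- ctrl.cut_out(picture, target): "region" (400x640 bool, what is visible of it).
- ctrl.spot_point(picture, target): "centre" ([x, y, z] in m, in the coordinates of the camera as it stood for that picture, good to about 4 mm: a listed point, or the origin of a listed thing).
The state is a dict: "t": time; "q": joint angles; "qd": joint speeds; "joint_efforts": joint torques, N m; "eef_pos": TCP position; "tool_rot": TCP orientation; "contact_force": force on the tool from outside, world axes, zero at the start; "wrist_torque": the same for the moment, N m; "finger_gap": finger opening in m; "grasp_force": force on a finger pad.
Only numpy, scipy, OpenCV 4.12 (cv2) and the standard library are available. Lean on these libraries where they do the work, as an engineer would, in place of code of your own. Each camera call takes 0.05 s, during which the arm holds its last target. There are 200 camera calls.

## Working session

There is one attempt and no reset: what is moved stays moved. The work goes in short steps, Python scripts to look and compute and a shell command to move; the robot and the scene stay as the last step left them, time stands still between calls to the robot, and variables do not carry over. Pictures are saved under pics/ and viewed, at most 10 in all, crops included, and the job is handed in when it is done.

```bash
mkdir -p pics; cat > h.py <<'E'
import numpy as np, cv2
from station import ctrl
def w(pic,pc):
    return (np.linalg.inv(np.array(pic["world_to_cam"]))@np.r_[pc,1])[:3]
def px(pic,pw):
    c=(np.array(pic["world_to_cam"])@np.r_[pw,1])[:3]
    return np.array([pic["fx"]*c[0]/c[2]+pic["cx"],pic["fy"]*c[1]/c[2]+pic["cy"]])
def tri(obs):
    A=[]
    for pic,uv in obs:
        P=np.array([[pic["fx"],0,pic["cx"]],[0,pic["fy"],pic["cy"]],[0,0,1]])@np.array(pic["world_to_cam"])[:3]
        A+= [uv[0]*P[2]-P[0], uv[1]*P[2]-P[1]]
    v=np.linalg.svd(np.array(A))[2][-1]; return v[:3]/v[3]
E
python3 - <<'E'
from h import *
np.set_printoptions(precision=4,suppress=True)
ps={n:ctrl.get_image(n) for n in("side","top")}
cv2.imwrite("pics/a.png",np.vstack([ps[n]["frame"] for n in ps])[:, :]) 
for n in ps: cv2.imwrite(f"pics/{n}0.png",ps[n]["frame"])
for k in["torch","torch_tail","cradle","seat","clip0","clip1","block","contact_face","coach_bolt","offcut","spanner","pliers"]:
    uv={}
    for n in ps:
        r=ctrl.spot_point(ps[n],k)
        for d in r[:2]:
            print(k,n,round(d["p"],2),w(ps[n],d["centre"]))
        if r: uv[n]=px(ps[n],w(ps[n],r[0]["centre"]))
    if len(uv)==2: print("   tri",tri([(ps[n],uv[n]) for n in uv]),uv)
for n in ps: print(n,np.linalg.inv(np.array(ps[n]["world_to_cam"])))
print(ctrl.read_state(),ctrl.tcp_to_grasp)
E
```

```text
torch side 0.88 [ 0.509  -0.158   0.0203]
torch top 0.72 [ 0.5045 -0.1588  0.0139]
   tri [ 0.5063 -0.1581  0.0199] {'side': array([354.6073, 174.5916]), 'top': array([409.9795, 240.8352])}
torch_tail side 0.84 [ 0.5461 -0.0783  0.0157]
torch_tail top 0.69 [ 0.7242 -0.1281  0.0025]
torch_tail top 0.64 [ 0.5498 -0.0803  0.0196]
   tri [ 0.6496 -0.107   0.0367] {'side': array([343.5679, 191.3146]), 'top': array([392.4204, 150.141 ])}
cradle side 0.65 [0.541  0.2198 0.0043]
cradle top 0.9 [0.5403 0.2207 0.0025]
   tri [0.5406 0.2203 0.0046] {'side': array([359.443, 276.17 ]), 'top': array([249.9692, 229.9455])}
seat side 0.6 [0.538  0.2236 0.0401]
seat side 0.3 [0.5355 0.1775 0.0402]
seat top 0.88 [0.5402 0.2226 0.0391]
   tri [0.5392 0.2227 0.0394] {'side': array([362.2533, 263.3752]), 'top': array([246.296 , 229.5268])}
clip0 side 0.93 [0.532  0.1742 0.0388]
clip0 side 0.88 [0.5419 0.2677 0.0404]
clip0 top 0.88 [0.5412 0.2635 0.0417]
clip0 top 0.76 [0.5339 0.1727 0.0428]
   tri [0.5413 0.2496 0.1007] {'side': array([362.0741, 246.8699]), 'top': array([228.5597, 229.519 ])}
clip1 side 
[... 1554 characters left out ...]
     0.      1.    ]]
top [[-0.0251 -0.9951  0.0952  0.5016]
 [-0.9992  0.0281  0.0301  0.0223]
 [-0.0327 -0.0944 -0.995   1.0922]
 [ 0.      0.      0.      1.    ]]
{'t': 1.3, 'q': array([59.9173, 19.0897,  2.2872, 83.9632, -0.7683, 76.968 , -3.3531]), 'qd': array([-0.0066,  0.0058, -0.1722, -0.0067,  0.0082, -0.0529,  0.0546]), 'joint_efforts': array([  0.0005, -65.8315,   1.3634, -40.5821,   0.0166,   0.003 ,
         0.    ]), 'eef_pos': array([ 0.2685, -0.5919,  0.2313]), 'tool_rot': array([-179.9943,   -0.0003,   24.3947]), 'contact_force': array([ 0.1496,  0.0619, -0.4649]), 'wrist_torque': array([0.0566, 0.0193, 0.0269]), 'grasp_force': 0.0, 'finger_gap': 0.08541338894773681} 0.0187
```

View pics/side0.png

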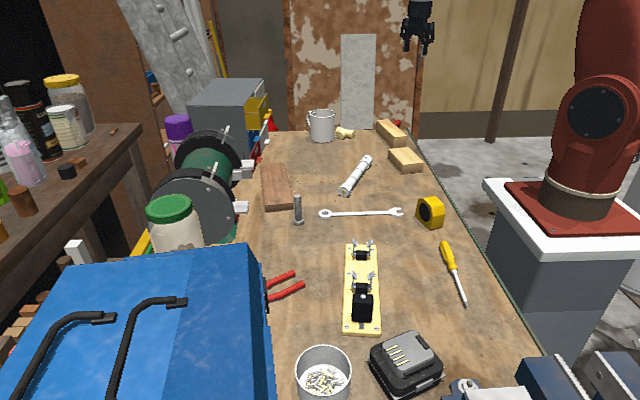

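View pics/top0.png

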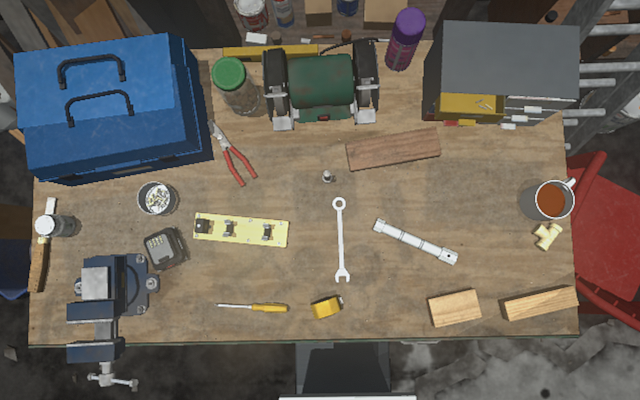

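The side view shows the torch from about (345,193) to (365,157), and the cradle at (362,290) with its block nearest the camera at (363,308). In the top view the torch runs (378,225) to (452,257), with the cradle at (241,230) and the block at its left end (203,226). Next I'll refine the axes and check which end is the tail.

```bash
python3 - <<'E'
from h import *
np.set_printoptions(precision=4,suppress=True)
ps={n:ctrl.get_image(n) for n in("side","top")}
def ray(pic,uv,z):
    M=np.linalg.inv(np.array(pic["world_to_cam"])); d=M[:3,:3]@[(uv[0]-pic["cx"])/pic["fx"],(uv[1]-pic["cy"])/pic["fy"],1]
    o=M[:3,3]; return o+d*(z-o[2])/d[2]
for n,p in ps.items():
  for k,z in(("torch",.018),("cradle",.012)):
    r=ctrl.cut_out(p,k)
    if not r: print(n,k,"none");continue
    ys,xs=np.nonzero(r[0]["region"]); 
    pts=np.array([ray(p,(x,y),z)[:2] for x,y in zip(xs,ys)],np.float32)
    c,s,a=cv2.minAreaRect(pts); l=cv2.fitLine(pts,cv2.DIST_HUBER,0,1e-4,1e-4).ravel()
    print(n,k,r[0]["p"],len(xs),"rect",c,s,a,"line ang",np.degrees(np.arctan2(l[1],l[0]))%180,"through",l[2:])
  for k in("torch","torch_tail","seat","block","contact_face","clip0"):
    for d in ctrl.spot_point(p,k)[:2]: print(n,k,round(d["p"],2),w(p,d["centre"]))
z=lambda im,x,y:cv2.resize(im[y:y+66,x:x+100],(800,528)[:2] and (600,396)[:2],interpolation=cv2.INTER_CUBIC)
a=cv2.resize(ps["top"]["frame"][205:275,365:465],(400,280),interpolation=2)
b=cv2.resize(ps["side"]["frame"][145:205,320:390],(400,280),interpolation=2)
c=cv2.resize(ps["top"]["frame"][200:260,190:295],(400,280),interpolation=2)
d=cv2.resize(ps["side"]["frame"][240:340,320:400],(400,280),interpolation=2)
cv2.imwrite("pics/z.png",np.vstack([np.hstack([a,b]),np.hstack([c,d])]))
E
```

```text
side torch 0.71 227 rect (0.6609041690826416, 0.00234811007976532) (0.02054714784026146, 0.12950648367404938) 1.3984414339065552 line ang 92.484665 through [0.6615 0.0151]
side cradle 0.77 2617 rect (0.540693461894989, 0.23971377313137054) (0.2475457489490509, 0.0640430748462677) 82.77943420410156 line ang 82.44548 through [0.5423 0.2504]
side torch 0.58 [ 0.5104 -0.1591  0.0204]
side torch_tail 0.73 [ 0.545  -0.0785  0.0168]
side seat 0.82 [0.5364 0.2226 0.0369]
side block 0.7 [0.5513 0.3258 0.015 ]
side contact_face 0.73 [0.5503 0.3154 0.0411]
side clip0 0.97 [0.535  0.1778 0.042 ]
side clip0 0.97 [0.542  0.2667 0.0399]
top torch 0.77 936 rect (0.5041990876197815, -0.16881439089775085) (0.205533966422081, 0.029012465849518776) 63.90725326538086 line ang 64.080284 through [ 0.5028 -0.1712]
top cradle 0.63 2335 rect (0.5429101586341858, 0.24306100606918335) (0.22950264811515808, 0.06560875475406647) 82.54936981201172 line ang 82.8318 through [0.5418 0.2337]
top torch 0.57 [ 0.5088 -0.1589  0.0155]
top torch_tail 0.83 [ 0.5516 -0.0784  0.0186]
top seat 0.56 [0.5411 0.2251 0.0372]
top block 0.68 [0.5536 0.3272 0.0163]
top contact_face 0.54 [0.552  0.3186 0.0395]
top clip0 0.7 [0.5442 0.265  0.0422]
top clip0 0.68 [0.5334 0.1737 0.0406]
```

View pics/z.png

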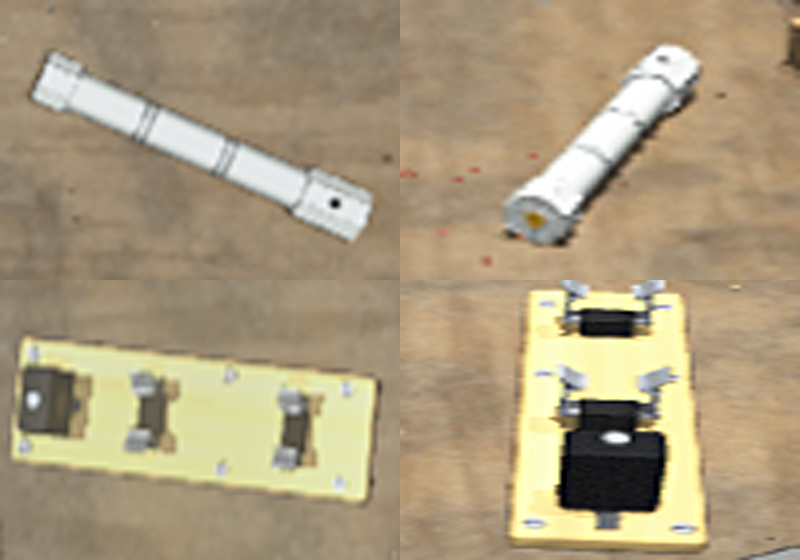

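The brass disc (tail) is at the torch's +y end, so the torch axis lies at about 64.1°. The cradle axis is at about 83° with its seat at (0.540, 0.2225). First I turn the tool to yaw 64.1.

```bash
cat >> h.py <<'E'
from scipy.spatial.transform import Rotation as Ro
def go(p,yaw):
    s=ctrl.read_state(); R=Ro.from_euler("xyz",s["tool_rot"],degrees=True)
    d=R.inv().apply(np.array(p)-s["eef_pos"])*1000
    v=(R.inv()*Ro.from_euler("xyz",[180,0,yaw],degrees=True)).as_rotvec(degrees=True)
    print("shift mm",d.round(1),"turn",v.round(2),"pos",s["eef_pos"].round(4),"rot",s["tool_rot"].round(2),"F",s["contact_force"].round(1),"gap",round(s["finger_gap"],4),"t",s["t"])
E
python3 -m inch '[[0,0,0,0,0,0,-8],[0,0,0,0,0,0,-8],[0,0,0,0,0,0,-8],[0,0,0,0,0,0,-8],[0,0,0,0,0,0,-7.7],[0,0,0,0,0,0,0]]'
python3 -c "
from h import *
go([.508,-.159,.11],64.1)"
```

```text
t: 2.8
eef_pos: [0.2684, -0.592, 0.2313]
tool_rot: [180.0, -0.0, 64.2]
contact_force: [-0.3, 0.1, -0.6]
finger_gap: 0.0857
grasp_force: 0.0
shift mm [494.1  27.4 121.4] turn [ 0.   -0.01  0.11] pos [ 0.2684 -0.592   0.2313] rot [ 1.800e+02 -1.000e-02  6.421e+01] F [-0.3  0.1 -0.6] gap 0.0857 t 2.8
```

```bash
python3 -m inch '[[0,20,1,0,0,0,0],[0,35,2,0,0,0,0],[0,35,2,0,0,0,0],[0,35,2,0,0,0,0],[0,35,2,0,0,0,0],[0,35,2,0,0,0,0],[0,35,2,0,0,0,0],[0,35,2,0,0,0,0]]'
python3 -m inch '[[0,35,2,10,0,0,0],[0,35,2,15,0,0,0],[0,35,2,20,0,0,0],[0,35,2,20,0,0,0],[0,35,2,20,0,0,0],[0,35,2,20,0,0,0],[0,19,2,16,0,0,0],[0,0,0,0,0,0,0]]'
python3 - <<'E'
from h import *
go([.508,-.159,.11],64.1)
p=ctrl.get_image("top"); q=ctrl.get_image("side")
for pic in(p,q):
  for d in ctrl.spot_point(pic,"torch")[:2]: print(d["p"],w(pic,d["centre"]))
cv2.imwrite("pics/g.png",np.vstack([cv2.resize(p["frame"][185:285,340:480],(420,300)),cv2.resize(q["frame"][120:220,290:430],(420,300))]))
E
```

```text
t: 3.6
eef_pos: [0.3983, -0.3588, 0.2315]
tool_rot: [180.0, 0.0, 63.8]
contact_force: [1.7, -0.2, 0.5]
finger_gap: 0.0855
grasp_force: 0.0
t: 4.4
eef_pos: [0.5104, -0.1566, 0.1083]
tool_rot: [-179.8, -0.1, 64.1]
contact_force: [-0.3, 0.1, 0.0]
finger_gap: 0.0851
grasp_force: 0.0
shift mm [-3.2 -1.1 -1.7] turn [-0.19 -0.06  0.03] pos [ 0.5104 -0.1566  0.1083] rot [-1.7981e+02 -6.0000e-02  6.4130e+01] F [-0.3  0.1  0. ] gap 0.0851 t 4.4
0.76 [ 0.5083423  -0.15573868  0.01534396]
0.64 [ 0.5073578  -0.16008407  0.01925863]
```

View pics/g.png

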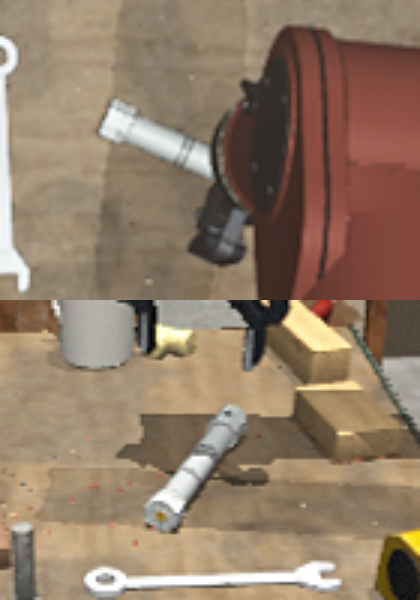

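The fingers straddle the torch: in the side crop they are at (145,330) and (255,350), either side of the barrel at (200,465). I'll descend and close.

```bash
python3 -m inch '[[0,-3,-1,10,0,0,0],[0,0,0,25,0,0,0],[0,0,0,30,0,0,0],[0,0,0,25,0,0,0],[0,0,0,10,0,0,0],[0,0,0,4,0,0,0],[0,0,0,0,0,0,0]]'
python3 -m inch '[[1,0,0,0,0,0,0],[1,0,0,0,0,0,0],[1,0,0,0,0,0,0],[1,0,0,0,0,0,0],[1,0,0,0,0,0,0],[1,0,0,0,0,0,0],[1,0,0,0,0,0,0],[1,0,0,0,0,0,0]]' 80
python3 -c "
from h import *
go([.508,-.159,.2],64.1)"
```

```text
t: 5.3
eef_pos: [0.5083, -0.1629, 0.0066]
tool_rot: [180.0, -0.0, 64.1]
contact_force: [1.0, -0.2, 0.4]
finger_gap: 0.0853
grasp_force: 0.0
t: 6.1
eef_pos: [0.5084, -0.1626, 0.007]
tool_rot: [180.0, 0.0, 64.1]
contact_force: [-1.5, 1.0, 6.5]
finger_gap: 0.0209
grasp_force: 78.1
shift mm [   3.    -1.8 -193. ] turn [ 0.03  0.01 -0.  ] pos [ 0.5084 -0.1626  0.007 ] rot [1.7997e+02 1.0000e-02 6.4100e+01] F [-1.5  1.   6.5] gap 0.0209 t 6.1
```

The gap of 20.9 mm is below the 24 mm barrel, so the grip is too high on it. I'll reopen and go 5 mm lower.

```bash
python3 -m inch '[[0.4,0,0,0,0,0,0],[0.4,0,0,0,0,0,0],[0.4,0,0,0,0,0,0],[0.4,1,0,3,0,0,0],[0.4,1,0,2,0,0,0],[0.4,0,0,0,0,0,0]]'
python3 -m inch '[[1,0,0,0,0,0,0],[1,0,0,0,0,0,0],[1,0,0,0,0,0,0],[1,0,0,0,0,0,0],[1,0,0,0,0,0,0],[1,0,0,0,0,0,0],[1,0,0,0,0,0,0],[1,0,0,0,0,0,0]]' 80
python3 -c "
from h import *
go([.508,-.159,.2],64.1)"
```

```text
t: 6.7
eef_pos: [0.5088, -0.1604, 0.0008]
tool_rot: [-180.0, -0.0, 64.1]
contact_force: [0.1, 0.4, -0.4]
finger_gap: 0.0511
grasp_force: 0.0
t: 7.5
eef_pos: [0.5091, -0.1607, 0.0017]
tool_rot: [180.0, 0.0, 64.1]
contact_force: [-1.5, 0.6, 5.1]
finger_gap: 0.0215
grasp_force: 78.3
shift mm [   1.1   -1.7 -198.3] turn [ 0.01  0.   -0.01] pos [ 0.5091 -0.1607  0.0017] rot [179.99   0.    64.09] F [-1.5  0.6  5.1] gap 0.0215 t 7.5
```

```bash
python3 -m inch '[[1,0,0,-5,0,0,0],[1,0,0,-15,0,0,0],[1,0,0,-25,0,0,0],[1,0,0,-30,0,0,0],[1,0,0,-30,0,0,0],[1,0,0,-30,0,0,0],[1,0,0,-15,0,0,0],[1,0,0,0,0,0,0]]'
python3 - <<'E'
from h import *
go([.540,.2225,.12],83.2)
p=ctrl.get_image("top"); q=ctrl.get_image("side")
for pic in(p,q):
 for k in("torch","torch_tail"):
  for d in ctrl.spot_point(pic,k)[:1]: print(k,d["p"],w(pic,d["centre"]))
cv2.imwrite("pics/l.png",cv2.resize(q["frame"][80:230,280:480],(640,480)))
E
```

```text
t: 8.3
eef_pos: [0.5103, -0.161, 0.1538]
tool_rot: [179.8, -0.0, 64.1]
contact_force: [-0.1, 0.5, -2.2]
finger_gap: 0.0215
grasp_force: 78.5
shift mm [ 357.9 -141.    33.3] turn [  0.25   0.02 -19.11] pos [ 0.5103 -0.161   0.1538] rot [ 1.7976e+02 -2.0000e-02  6.4090e+01] F [-0.1  0.5 -2.2] gap 0.0215 t 8.3
torch 0.88 [ 0.50853217 -0.15659393  0.169909  ]
torch_tail 0.66 [ 0.550495   -0.08084134  0.17169673]
torch 0.87 [ 0.51169141 -0.1582236   0.16950556]
torch_tail 0.88 [ 0.54956154 -0.07547066  0.16590785]
```

View pics/l.png

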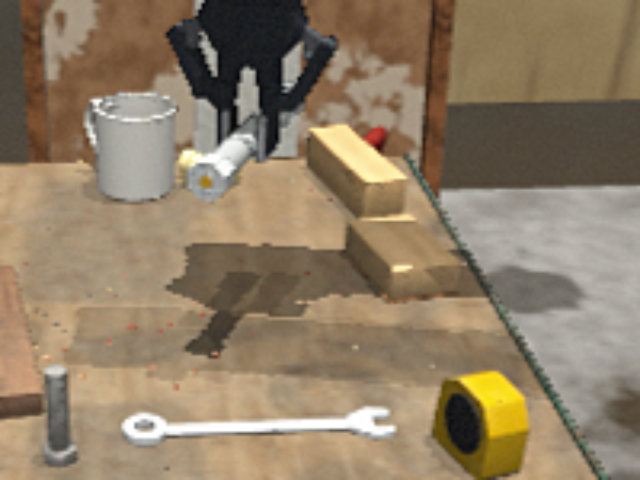

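The torch is held level with its axis about 15 mm above the TCP. In the crop the tail disc is at (207,183) and the fingers are at (245,110). I'll aim for the torch origin at about seat y = -8 mm, starting with the turn to yaw 83.2.

```bash
python3 -m inch '[[1,0,0,0,0,0,-4],[1,0,0,0,0,0,-6],[1,0,0,0,0,0,-6],[1,0,0,0,0,0,-3.1],[1,0,0,0,0,0,0]]'
python3 -c "
from h import *
go([.5389,.2131,.14],83.2)"
```

```text
t: 9.1
eef_pos: [0.5086, -0.1606, 0.1504]
tool_rot: [-179.9, -0.0, 83.2]
contact_force: [0.6, -0.4, -2.4]
finger_gap: 0.0214
grasp_force: 78.5
shift mm [374.6 -13.9  10.6] turn [-0.08 -0.03  0.04] pos [ 0.5086 -0.1606  0.1504] rot [-1.7992e+02 -3.0000e-02  8.3240e+01] F [ 0.6 -0.4 -2.4] gap 0.0214 t 9.1
```

```bash
python3 -m inch '[[1,10,0,0,0,0,0],[1,25,-1,0,0,0,0],[1,30,-1,0,0,0,0],[1,30,-1,0,0,0,0],[1,30,-1,0,0,0,0],[1,30,-1,0,0,0,0],[1,30,-1,0,0,0,0],[1,30,-1,0,0,0,0]]'
python3 -m inch '[[1,30,-1,0,0,0,0],[1,30,-1,0,0,0,0],[1,30,-1,0,0,0,0],[1,30,-2,0,0,0,0],[1,25,-2,5,0,0,0],[1,14,-1,5,0,0,0],[1,0,0,0,0,0,0],[1,0,0,0,0,0,0]]'
python3 - <<'E'
from h import *
go([.5389,.2131,.10],83.2)
np.set_printoptions(precision=4,suppress=True)
for i in range(2):
 for n in("top","side"):
  pic=ctrl.get_image(n)
  for k in("torch","torch_tail","contact_face","clip1","block","seat"):
   for d in ctrl.spot_point(pic,k)[:1]: print(n,k,round(d["p"],2),w(pic,d["centre"]))
cv2.imwrite("pics/m.png",cv2.resize(pic["frame"][200:350,270:470],(640,480)))
E
```

```text
t: 9.9
eef_pos: [0.5272, 0.0557, 0.1512]
tool_rot: [-180.0, -0.0, 83.1]
contact_force: [0.4, 0.5, -2.3]
finger_gap: 0.0211
grasp_force: 78.5
t: 10.7
eef_pos: [0.538, 0.2127, 0.141]
tool_rot: [-180.0, 0.0, 83.2]
contact_force: [0.3, -0.9, -1.1]
finger_gap: 0.0213
grasp_force: 78.5
shift mm [ 0.5  0.9 41. ] turn [-0.04  0.02 -0.01] pos [0.538  0.2127 0.141 ] rot [-1.7996e+02  2.0000e-02  8.3190e+01] F [ 0.3 -0.9 -1.1] gap 0.0213 t 10.7
top torch 0.61 [0.5388 0.2147 0.1539]
top clip1 0.87 [0.5335 0.1741 0.0417]
top seat 0.71 [0.5378 0.2184 0.04  ]
side torch_tail 0.64 [0.5474 0.3023 0.1566]
side contact_face 0.98 [0.5488 0.3144 0.0373]
side clip1 0.59 [0.535  0.1752 0.0412]
side block 0.7 [0.5496 0.3287 0.0145]
side seat 0.78 [0.5386 0.226  0.0369]
top torch 0.79 [0.5397 0.2136 0.1555]
top contact_face 0.38 [0.541  0.2143 0.1574]
top clip1 0.78 [0.537  0.1743 0.0407]
top seat 0.88 [0.5386 0.2225 0.0341]
side torch_tail 0.72 [0.549  0.3039 0.1582]
side contact_face 0.96 [0.5486 0.316  0.0378]
side clip1 0.86 [0.5415 0.2667 0.0405]
side block 0.79 [0.5516 0.3282 0.0127]
side seat 0.71 [0.5394 0.2258 0.0387]
```

View pics/m.png

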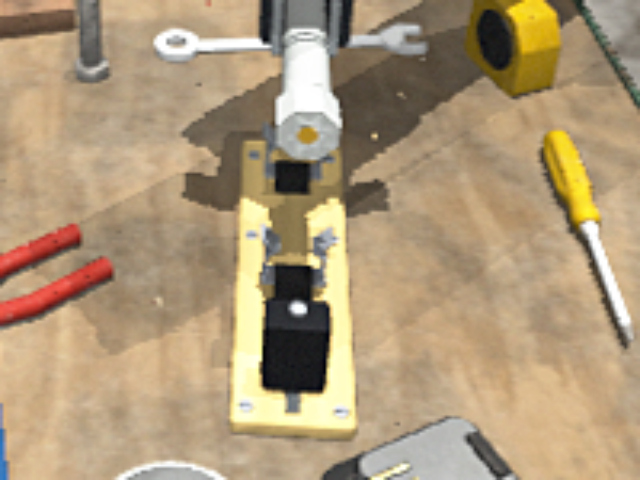

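The tail at (307,135) in the crop is above and short of the block (295,340), in line with the clips and with about 12 mm clearance. I'll descend to just above the mouths.

```bash
python3 -m inch '[[1,1,0.5,10,0,0,0],[1,2,0,25,0,0,0],[1,0,0,25,0,0,0],[1,0,0,15,0,0,0],[1,0,0,8,0,0,0],[1,0,0,3,0,0,0],[1,0,0,0,0,0,0]]'
python3 - <<'E'
from h import *
go([.5389,.2131,.025],83.2)
np.set_printoptions(precision=4,suppress=True)
for n in("top","side"):
  pic=ctrl.get_image(n)
  for k in("torch","torch_tail","contact_face","seat"):
   for d in ctrl.spot_point(pic,k)[:1]: print(n,k,round(d["p"],2),w(pic,d["centre"]))
cv2.imwrite("pics/n.png",cv2.resize(pic["frame"][220:340,300:420],(560,560),interpolation=2))
E
```

```text
t: 12.8
eef_pos: [0.5395, 0.2155, 0.0556]
tool_rot: [180.0, -0.0, 83.2]
contact_force: [0.0, 1.2, -1.7]
finger_gap: 0.0214
grasp_force: 78.5
shift mm [-2.5 -0.4 30.6] turn [ 0.01 -0.02 -0.  ] pos [0.5395 0.2155 0.0556] rot [ 1.7999e+02 -2.0000e-02  8.3200e+01] F [ 0.   1.2 -1.7] gap 0.0214 t 12.8
top torch 0.76 [0.5388 0.2155 0.07  ]
top seat 0.92 [0.5405 0.2219 0.0374]
side torch 0.84 [0.5406 0.2154 0.0761]
side torch_tail 0.59 [0.549  0.3057 0.0718]
side contact_face 0.87 [0.5469 0.3132 0.0416]
side seat 0.9 [0.5374 0.2265 0.0386]
```

View pics/n.png

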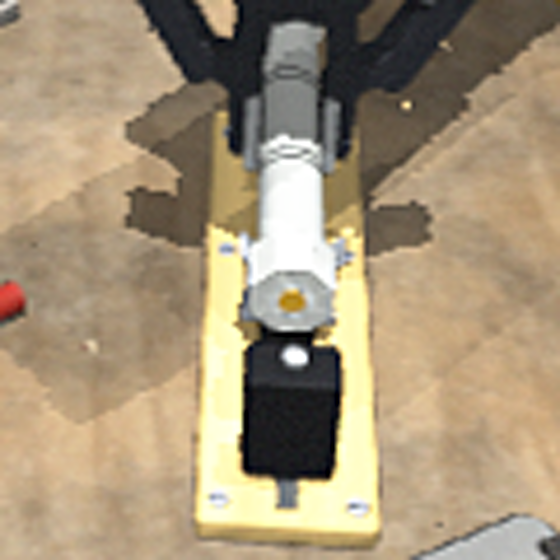

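The torch sits centred over the clips: the tail disc is at (292,300) and the block dot at (294,356). I'll go down by feel.

```bash
python3 -m inch '[[1,0,0,5,0,0,0],[1,0,0,4,0,0,0],[1,0,0,3,0,0,0],[1,0,0,0,0,0,0]]'
python3 -m inch '[[1,0,0,2,0,0,0],[1,0,0,2,0,0,0],[1,0,0,0,0,0,0]]'
```

```text
t: 13.7
eef_pos: [0.5391, 0.2157, 0.0433]
tool_rot: [-180.0, -0.0, 83.2]
contact_force: [-1.8, 0.5, 2.1]
finger_gap: 0.0213
grasp_force: 78.9
t: 14.0
eef_pos: [0.5399, 0.2162, 0.0404]
tool_rot: [179.9, -0.1, 83.2]
contact_force: [-2.5, 0.0, 10.0]
finger_gap: 0.0214
grasp_force: 79.8
```

```bash
python3 -m inch '[[1,0,0,2,0,0,0],[1,0,0,2,0,0,0],[1,0,0,0,0,0,0]]'
python3 -m inch '[[1,0,0,2,0,0,0],[1,0,0,2,0,0,0],[1,0,0,0,0,0,0]]'
```

```text
t: 14.3
eef_pos: [0.5397, 0.2165, 0.0362]
tool_rot: [179.9, -0.1, 83.2]
contact_force: [-3.1, 1.0, 8.1]
finger_gap: 0.0215
grasp_force: 79.6
t: 14.6
eef_pos: [0.5392, 0.2162, 0.0313]
tool_rot: [-180.0, -0.1, 83.2]
contact_force: [-1.0, 3.1, 1.1]
finger_gap: 0.0214
grasp_force: 78.8
```

```bash
python3 -m inch '[[1,0,0,2,0,0,0],[1,0,0,2,0,0,0],[1,0,0,0,0,0,0]]'
python3 -m inch '[[1,0,0,1.5,0,0,0],[1,0,0,0,0,0,0]]'
python3 -m inch '[[1,0,0,1.5,0,0,0],[1,0,0,0,0,0,0]]'
python3 - <<'E'
from h import *
np.set_printoptions(precision=4,suppress=True)
for n in("top","side"):
  pic=ctrl.get_image(n)
  for k in("torch","torch_tail","contact_face","seat"):
   for d in ctrl.spot_point(pic,k)[:1]: print(n,k,round(d["p"],2),w(pic,d["centre"]))
E
```

```text
t: 14.9
eef_pos: [0.5389, 0.2151, 0.0267]
tool_rot: [-179.9, 0.0, 83.2]
contact_force: [-0.7, 0.8, -2.7]
finger_gap: 0.0216
grasp_force: 78.7
t: 15.1
eef_pos: [0.5389, 0.2151, 0.0265]
tool_rot: [-180.0, 0.1, 83.2]
contact_force: [-7.4, -2.1, 11.7]
finger_gap: 0.0214
grasp_force: 80.2
t: 15.3
eef_pos: [0.539, 0.2151, 0.0263]
tool_rot: [-180.0, 0.1, 83.2]
contact_force: [-12.8, -5.4, 27.8]
finger_gap: 0.0219
grasp_force: 81.9
top torch 0.71 [0.5413 0.2159 0.0409]
top seat 0.71 [0.5403 0.2218 0.0364]
side torch 0.56 [0.5373 0.2164 0.0459]
side torch_tail 0.83 [0.5496 0.3086 0.0421]
side contact_face 0.87 [0.5508 0.315  0.0388]
side seat 0.65 [0.5364 0.2297 0.0402]
```

Snapped and bottomed (the force drops, then rises sharply at z = 0.0265). I'll relieve the downward press.

```bash
python3 -m inch '[[1,0,0,-2,0,0,0],[1,0,0,-0.8,0,0,0],[1,0,0,0,0,0,0]]'
python3 -m inch '[[1,0,-0.8,0,0,0,0],[1,0,0,0,0,0,0],[1,0,0,0,0,0,0]]'
```

```text
t: 16.1
eef_pos: [0.5388, 0.2151, 0.0266]
tool_rot: [-179.9, 0.0, 83.2]
contact_force: [-3.1, -0.1, -1.6]
finger_gap: 0.0216
grasp_force: 79.0
t: 16.4
eef_pos: [0.5386, 0.2152, 0.0267]
tool_rot: [-180.0, 0.0, 83.2]
contact_force: [0.9, 1.0, -8.3]
finger_gap: 0.0215
grasp_force: 78.8
```

```bash
python3 -m inch '[[1,0.7,0,0.4,0,0,0],[1,0,0,0,0,0,0]]'
python3 -m inch '[[1,0.7,0,0,0,0,0],[1,0,0,0,0,0,0]]'
python3 -m inch '[[1,0.7,0,0,0,0,0],[1,0,0,0,0,0,0]]'
```

```text
t: 16.6
eef_pos: [0.5386, 0.2152, 0.0267]
tool_rot: [-180.0, 0.1, 83.2]
contact_force: [-1.7, -4.0, -1.8]
finger_gap: 0.0213
grasp_force: 79.3
t: 16.8
eef_pos: [0.5386, 0.2153, 0.0266]
tool_rot: [-180.0, 0.1, 83.1]
contact_force: [-2.2, -6.1, 0.1]
finger_gap: 0.0216
grasp_force: 79.3
t: 17.0
eef_pos: [0.5386, 0.2153, 0.0266]
tool_rot: [-180.0, 0.2, 83.1]
contact_force: [-5.1, -8.2, 1.2]
finger_gap: 0.0215
grasp_force: 79.4
```

```bash
python3 -m inch '[[1,0.5,0,0,0,0,0],[1,0,0,0,0,0,0]]'
python3 -m inch '[[1,0.5,0,0,0,0,0],[1,0,0,0,0,0,0]]'
```

```text
t: 17.2
eef_pos: [0.5386, 0.2153, 0.0266]
tool_rot: [-179.9, 0.2, 83.1]
contact_force: [-4.8, -9.2, 2.0]
finger_gap: 0.0213
grasp_force: 79.6
t: 17.4
eef_pos: [0.5388, 0.2169, 0.0267]
tool_rot: [-180.0, 0.1, 83.1]
contact_force: [-3.5, -5.5, 0.9]
finger_gap: 0.0213
grasp_force: 79.5
```

It is sliding, with break-away at about 9 N.

```bash
python3 -m inch '[[1,0.5,0,0,0,0,0],[1,0,0,0,0,0,0]]'
python3 -m inch '[[1,0.5,0,0,0,0,0],[1,0,0,0,0,0,0]]'
python3 -m inch '[[1,0.5,0,0,0,0,0],[1,0,0,0,0,0,0]]'
```

```text
t: 17.6
eef_pos: [0.5388, 0.2175, 0.0267]
tool_rot: [-180.0, 0.1, 83.1]
contact_force: [-2.6, -6.2, 0.1]
finger_gap: 0.0215
grasp_force: 79.5
t: 17.8
eef_pos: [0.5389, 0.2179, 0.0267]
tool_rot: [-180.0, 0.1, 83.1]
contact_force: [-3.2, -6.1, 0.3]
finger_gap: 0.0214
grasp_force: 79.5
t: 18.0
eef_pos: [0.5389, 0.2185, 0.0267]
tool_rot: [-180.0, 0.1, 83.1]
contact_force: [-3.9, -6.1, 0.2]
finger_gap: 0.0215
grasp_force: 79.5
```

```bash
python3 -m inch '[[1,0.5,0,0,0,0,0],[1,0,0,0,0,0,0]]'
python3 -m inch '[[1,0.5,0,0,0,0,0],[1,0,0,0,0,0,0]]'
```

```text
t: 18.2
eef_pos: [0.539, 0.2189, 0.0267]
tool_rot: [-180.0, 0.1, 83.1]
contact_force: [-3.3, -6.9, -0.9]
finger_gap: 0.0213
grasp_force: 79.5
t: 18.4
eef_pos: [0.539, 0.2194, 0.0266]
tool_rot: [-180.0, 0.1, 83.1]
contact_force: [-3.4, -7.1, 0.5]
finger_gap: 0.0211
grasp_force: 79.5
```

```bash
for i in 1; do :; done; python3 -m inch '[[1,0.5,0,0,0,0,0],[1,0,0,0,0,0,0]]'
python3 -m inch '[[1,0.5,0,0,0,0,0],[1,0,0,0,0,0,0]]'
python3 -m inch '[[1,0.5,0,0,0,0,0],[1,0,0,0,0,0,0]]'
```

```text
t: 18.6
eef_pos: [0.5391, 0.2199, 0.0267]
tool_rot: [-180.0, 0.1, 83.1]
contact_force: [-3.2, -6.1, -0.0]
finger_gap: 0.0215
grasp_force: 79.5
t: 18.8
eef_pos: [0.5391, 0.2204, 0.0267]
tool_rot: [-180.0, 0.1, 83.1]
contact_force: [-2.9, -6.3, 0.4]
finger_gap: 0.0214
grasp_force: 79.5
t: 19.0
eef_pos: [0.5392, 0.2209, 0.0267]
tool_rot: [-180.0, 0.1, 83.1]
contact_force: [-3.5, -5.8, -0.1]
finger_gap: 0.0212
grasp_force: 79.5
```

```bash
python3 -m inch '[[1,0.5,0,0,0,0,0],[1,0,0,0,0,0,0]]'
python3 -m inch '[[1,0.5,0,0,0,0,0],[1,0,0,0,0,0,0]]'
```

```text
t: 19.2
eef_pos: [0.5393, 0.2214, 0.0267]
tool_rot: [-180.0, 0.1, 83.1]
contact_force: [-3.1, -6.6, 0.4]
finger_gap: 0.0215
grasp_force: 79.5
t: 19.4
eef_pos: [0.5393, 0.2219, 0.0267]
tool_rot: [-180.0, 0.1, 83.1]
contact_force: [-3.3, -5.9, 0.9]
finger_gap: 0.0215
grasp_force: 79.5
```

```bash
python3 -m inch '[[1,0.5,0,0,0,0,0],[1,0,0,0,0,0,0]]'
python3 -m inch '[[1,0.5,0,0,0,0,0],[1,0,0,0,0,0,0]]'
```

```text
t: 19.6
eef_pos: [0.5394, 0.2224, 0.0267]
tool_rot: [-180.0, 0.1, 83.1]
contact_force: [-3.2, -6.3, -0.5]
finger_gap: 0.0215
grasp_force: 79.5
t: 19.8
eef_pos: [0.5395, 0.2229, 0.0267]
tool_rot: [-180.0, 0.1, 83.1]
contact_force: [-3.5, -6.6, 0.1]
finger_gap: 0.0215
grasp_force: 79.5
```

```bash
python3 -m inch '[[1,0.5,0,0,0,0,0],[1,0,0,0,0,0,0]]'
python3 -m inch '[[1,0.5,0,0,0,0,0],[1,0,0,0,0,0,0]]'
```

```text
t: 20.0
eef_pos: [0.5395, 0.2234, 0.0267]
tool_rot: [-180.0, 0.1, 83.1]
contact_force: [-3.2, -6.3, -0.6]
finger_gap: 0.0216
grasp_force: 79.5
t: 20.2
eef_pos: [0.5396, 0.2239, 0.0267]
tool_rot: [-180.0, 0.1, 83.1]
contact_force: [-2.2, -5.9, 0.8]
finger_gap: 0.0214
grasp_force: 79.5
```

```bash
python3 -m inch '[[1,0.5,0,0,0,0,0],[1,0,0,0,0,0,0]]'
python3 -m inch '[[1,0.5,0,0,0,0,0],[1,0,0,0,0,0,0]]'
```

```text
t: 20.4
eef_pos: [0.5396, 0.2244, 0.0267]
tool_rot: [-180.0, 0.1, 83.1]
contact_force: [-3.6, -6.0, 0.6]
finger_gap: 0.0216
grasp_force: 79.5
t: 20.6
eef_pos: [0.5397, 0.2249, 0.0267]
tool_rot: [-180.0, 0.1, 83.1]
contact_force: [-3.1, -6.9, 0.3]
finger_gap: 0.0217
grasp_force: 79.5
```

```bash
python3 -m inch '[[1,0.5,0,0,0,0,0],[1,0,0,0,0,0,0]]'
python3 -m inch '[[1,0.5,0,0,0,0,0],[1,0,0,0,0,0,0]]'
```

```text
t: 20.8
eef_pos: [0.5397, 0.2254, 0.0267]
tool_rot: [-180.0, 0.1, 83.1]
contact_force: [-2.9, -5.7, 0.0]
finger_gap: 0.0213
grasp_force: 79.5
t: 21.0
eef_pos: [0.5398, 0.2259, 0.0267]
tool_rot: [-180.0, 0.1, 83.1]
contact_force: [-4.0, -5.9, 0.1]
finger_gap: 0.0216
grasp_force: 79.5
```

```bash
python3 - <<'E'
from h import *
np.set_printoptions(precision=4,suppress=True)
for n in("side","top","side"):
  pic=ctrl.get_image(n)
  for k in("torch","torch_tail","contact_face","block"):
   for d in ctrl.spot_point(pic,k)[:1]: print(n,k,round(d["p"],2),w(pic,d["centre"]))
cv2.imwrite("pics/s.png",cv2.resize(pic["frame"][240:340,310:410],(600,600),interpolation=2))
E
```

```text
side torch 0.7 [0.5383 0.2282 0.0466]
side torch_tail 0.66 [0.5521 0.3165 0.0429]
side contact_face 0.68 [0.548  0.3141 0.0398]
side block 0.92 [0.5521 0.327  0.0141]
top torch 0.82 [0.5405 0.2265 0.0427]
top torch_tail 0.73 [0.7346 0.2694 0.0025]
top contact_face 0.5 [ 0.7235 -0.1259  0.0051]
side torch 0.93 [0.5423 0.2258 0.0469]
side torch_tail 0.76 [0.5499 0.3172 0.0428]
side contact_face 0.88 [0.5497 0.3145 0.039 ]
side block 0.7 [0.5519 0.329  0.0172]
```

View pics/s.png

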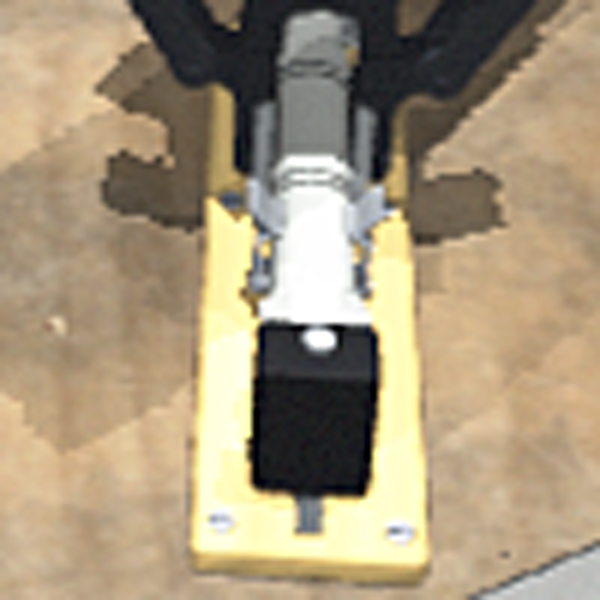

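The torch has moved with the gripper. Its tail flange at (318,310) is now almost at the block's top edge (318,325). I'll continue gently.

```bash
python3 -m inch '[[1,0.4,0,0,0,0,0],[1,0,0,0,0,0,0]]'
python3 -m inch '[[1,0.4,0,0,0,0,0],[1,0,0,0,0,0,0]]'
```

```text
t: 21.95
eef_pos: [0.5399, 0.2262, 0.0267]
tool_rot: [-180.0, 0.1, 83.1]
contact_force: [-3.0, -6.1, 1.0]
finger_gap: 0.0216
grasp_force: 79.5
t: 22.15
eef_pos: [0.5399, 0.2267, 0.0267]
tool_rot: [-180.0, 0.1, 83.1]
contact_force: [-3.9, -6.3, 0.6]
finger_gap: 0.0214
grasp_force: 79.5
```

```bash
python3 -m inch '[[1,0.4,0,0,0,0,0],[1,0,0,0,0,0,0]]'
python3 -m inch '[[1,0.4,0,0,0,0,0],[1,0,0,0,0,0,0]]'
```

```text
t: 22.35
eef_pos: [0.5399, 0.2267, 0.0267]
tool_rot: [-180.0, 0.2, 83.1]
contact_force: [-3.3, -7.9, 1.4]
finger_gap: 0.0215
grasp_force: 79.5
t: 22.55
eef_pos: [0.5399, 0.2268, 0.0266]
tool_rot: [-179.9, 0.2, 83.1]
contact_force: [-3.5, -8.6, 2.1]
finger_gap: 0.0215
grasp_force: 79.7
```

Contact: the position stopped at y = 0.2267 and the force is climbing. I'll build up to about 13 N in total.

```bash
python3 -m inch '[[1,0.4,0,0,0,0,0],[1,0.3,0,0,0,0,0],[1,0,0,0,0,0,0]]'
python3 -m inch '[[1,0.4,0,0,0,0,0],[1,0,0,0,0,0,0],[1,0,0,0,0,0,0]]'
```

```text
t: 22.85
eef_pos: [0.5399, 0.2268, 0.0266]
tool_rot: [-179.9, 0.3, 83.1]
contact_force: [-5.6, -11.6, 3.2]
finger_gap: 0.0216
grasp_force: 80.0
t: 23.15
eef_pos: [0.5399, 0.2268, 0.0266]
tool_rot: [-179.9, 0.3, 83.1]
contact_force: [-5.2, -12.8, 5.1]
finger_gap: 0.0218
grasp_force: 80.1
```

```bash
python3 -m inch '[[1,0.3,0,0,0,0,0],[1,0,0,0,0,0,0],[1,0,0,0,0,0,0],[1,0,0,0,0,0,0],[1,0,0,0,0,0,0]]'
python3 -m inch '[[1,-0.8,0,0,0,0,0],[1,-0.8,0,0,0,0,0],[1,-0.8,-0.5,0,0,0,0],[1,0,0,0,0,0,0]]'
```

```text
t: 23.65
eef_pos: [0.5399, 0.2268, 0.0266]
tool_rot: [-179.9, 0.3, 83.1]
contact_force: [-5.9, -12.1, 6.2]
finger_gap: 0.0218
grasp_force: 80.2
t: 24.05
eef_pos: [0.5399, 0.2267, 0.0267]
tool_rot: [180.0, 0.1, 83.1]
contact_force: [-1.0, -6.1, -1.9]
finger_gap: 0.0216
grasp_force: 79.3
```

```bash
python3 -m inch '[[1,-0.6,0,0,0,0,0],[1,-0.5,0,0,0,0,0],[1,0,0,0,0,0,0]]'
python3 -m inch '[[0.4,0,0,0,0,0,0],[0.4,0,0,0,0,0,0],[0.4,0,0,0,0,0,0],[0.4,0,0,0,0,0,0],[0.4,0,0,0,0,0,0]]'
python3 -m inch '[[0.4,0,0,-5,0,0,0],[0.4,0,0,-15,0,0,0],[0.4,0,0,-30,0,0,0],[0.4,0,0,-30,0,0,0],[0.4,0,0,-30,0,0,0],[0.4,-20,0,-30,0,0,0],[0.4,-30,0,-10,0,0,0],[0.4,-30,0,0,0,0,0]]'
python3 -m inch '[[0.4,-30,0,0,0,0,0],[0.4,-20,0,0,0,0,0],[0.4,0,0,0,0,0,0]]'
python3 - <<'E'
from h import *
np.set_printoptions(precision=4,suppress=True)
for n in("top","side"):
  pic=ctrl.get_image(n)
  for k in("torch","torch_tail","contact_face","seat","block"):
   for d in ctrl.spot_point(pic,k)[:1]: print(n,k,round(d["p"],2),w(pic,d["centre"]))
  if n=="top":a=cv2.resize(pic["frame"][190:270,180:300],(600,400),interpolation=2)
cv2.imwrite("pics/e.png",np.hstack([a[:, :400],cv2.resize(pic["frame"][240:340,310:410],(400,400),interpolation=2)]))
E
```

```text
t: 24.35
eef_pos: [0.5398, 0.2268, 0.0267]
tool_rot: [180.0, -0.0, 83.2]
contact_force: [2.0, -3.9, -5.4]
finger_gap: 0.0213
grasp_force: 79.0
t: 24.85
eef_pos: [0.5394, 0.2274, 0.0269]
tool_rot: [180.0, -0.0, 83.2]
contact_force: [-0.5, -0.2, -0.4]
finger_gap: 0.0514
grasp_force: 0.0
t: 25.65
eef_pos: [0.5308, 0.1479, 0.1803]
tool_rot: [179.7, -0.1, 83.3]
contact_force: [0.1, -0.2, -0.5]
finger_gap: 0.051
grasp_force: 0.0
t: 25.95
eef_pos: [0.5242, 0.0947, 0.178]
tool_rot: [179.9, 0.1, 82.9]
contact_force: [0.7, 0.0, -0.3]
finger_gap: 0.0515
grasp_force: 0.0
top torch_tail 0.7 [0.5483 0.3147 0.0418]
top contact_face 0.73 [0.5514 0.319  0.0388]
top block 0.52 [0.5532 0.3281 0.0134]
side torch 0.63 [0.5399 0.2276 0.0453]
side contact_face 0.64 [0.5483 0.3115 0.0387]
side seat 0.77 [0.5366 0.2252 0.039 ]
side block 0.8 [0.5531 0.3283 0.0146]
```

View pics/e.png

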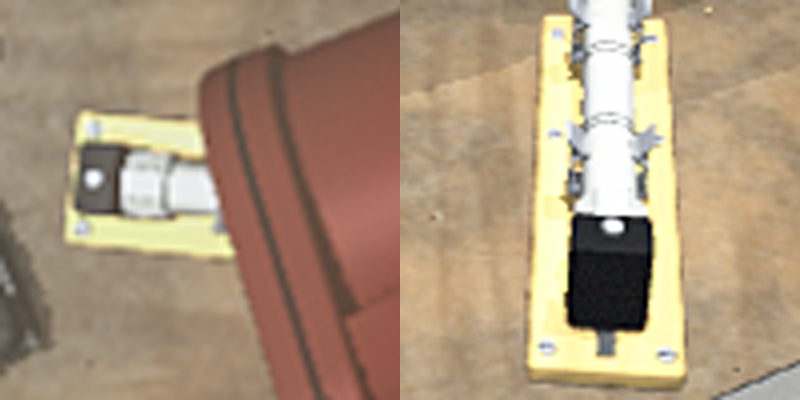

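The tail at (150,185) abuts the block at (100,180) in the top crop, the barrel sits within both clips in the side crop, and the gripper is clear. Handing in.

```bash
python3 -c "
from station import ctrl
print(ctrl.job_done())"
```

```text
the job is handed in; nothing more can be done
None
```

The torch is snapped into both clips with its tail up against the block. I pushed it with about 13 N in all, which I estimate put 7 to 13 N on the block, then let go, backed the gripper clear and handed the job in; no verdict came back.

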